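Cense the stone lantern, then still the hanging censer in the pot's mouth

TASK

Lift the hanging brass censer off its rack by the wooden carrying bar, bring it in front of the small granite lantern and there swing it to and fro three times or more, the bowl swinging out 15 degrees or a little more each time. Then carry it to the terracotta pot, bring the swing to rest over it and lower the censer until its foot hangs in the middle of the pot's mouth, just below the rim. Finish while holding it there by the bar, dead still for a few seconds so that the keeper can clear the stubs out of it; the censer must never knock against anything and the other things on the shelf stay where they are.

Things in the scene. Friction and masses are not known exactly. Their poses are not given: they have to be found in the camera images.
- bar: wooden carrying bar of the censer, 24 x 24 mm in section, 180 mm long along its own y, 0.14 kg; origin at its centre, z up. At the start it lies level in the rack's notches, centre 300 mm above the table. Grasp its middle from above, fingers closing along its x; it is clear of the rack between y = -60 and +60 mm. A brass clevis (12 x 15 mm) hangs from its middle to 40 mm below its centre
- censer: open brass bowl on a rigid wire bail 97 mm wide in y, hung under the bar; origin at its swivel, 36 mm below the bar's centre; z points up along the censer, vertical at rest. Bowl: outer diameter 86 mm, height 55 mm, foot diameter 48 mm. Mass 0.45 kg nominal, nearly all in the bowl
- censer_foot (a point): centre of the underside of the censer's foot, 234 mm below the swivel along the censer's axis; 30 mm above the table at the start
- rack: fixed dark wooden rack, origin on the table under its middle: board 120 x 200 x 14 mm; two uprights, 50 mm in x, 14 mm in y, at y = -75 and +75 mm, 288 mm high with cheeks to 304 mm beside each notch (32 mm wide, 16 mm deep). The bar lies along the rack's y, the censer hangs between the uprights: lift the bar by 25 mm or more, then bring it out along the rack's -x (robot's side)
- pot: fixed squat terracotta incense pot, empty, origin on the table under its middle: 75 mm high, outer diameter 176 mm, mouth 148 mm in diameter, floor inside 10 mm above the table
- pot_mouth (a point): centre of the pot's mouth, at the height of its rim, 75 mm above the table
- lantern: miniature granite lantern, 204 mm tall, roof 136 mm across, base 100 x 100 mm, loose, 1.8 kg, at the far side of the shelf; origin on the table under its middle. In front of it means on the robot's side, the bar some 250 mm (at most 330 mm) from the lantern's axis
- donation_box: red-lacquered wooden donation box with a brass hasp, 138 x 188 x 112 mm, loose; origin on the table under its middle; leave alone
- bin: tin tilting bin with a hinged flap in a steel cradle, 120 x 150 x 130 mm, loose; origin on the table under its middle; leave alone
- clappers: pair of bamboo clappers lying flat, 220 mm long in x, 60 mm wide, 12 mm high, loose; origin on the table under the middle; leave alone
- swivel: cross-pin swivel under the clevis, at the same point as the censer's origin, from which the censer swings freely in every direction up to 1 rad (it cannot twist against the bar). Swings like a simple pendulum of about 215 mm, period about 0.93 s. Hardly any friction: left alone, a swing takes about a minute to shrink to a third

How it is judged:
By the outcome, as a careful person would: the job done as asked, in the order asked, and still so for the second after the job is handed in, while the arm keeps its last pose, push and grip.
It also fails if it takes over 72 s, if anything falls off the work surface, if the arm or the gripper's body presses on something with over 40 N, if the wrist force passes 120 N, or if a joint passes its speed limit or range.

ROBOT

A 6-joint arm with a two-finger parallel gripper is mounted at the origin on the work surface. World frame = base frame: x ahead of the robot, y to its left, z up, the work surface at z = 0. Lengths are in mm, angles in rad, forces in N, time in s.
With the tool pointing down it reaches from about 225 to 875 mm from the base axis. Payload 3.4 kg.
Tool frame: the origin (TCP) lies at the very end of the fingers, on their centre line; the grasp point (between the pads) lies 19 mm behind it (ctrl.grasp_offset is the distance from the TCP to the grasp point, in mm); z points along the fingers, y is the line along which they close (so a half turn about z gives the same grasp; the last joint's range is limited). The gripper opens to 85 mm and grips with 20 to 120 N. Pads are 22 mm wide; open, the fingers measure 114 mm over their backs; the gripper's body (76 mm by 85 mm) begins 54 mm behind the grasp point. The pads swing forward as they close: fully open they stand 13 mm farther back than shut.
Start: joints at [1.138, 0.276, 1.505, -0, 1.361, -0.121], TCP at [176.411, 547.304, 231.328] pointing down, gripper open.
Joint ranges: [-2.89, 2.89], [-0.75, 2.08], [0.22, 2.7], [-1.18, 4.32], [0.11, 2.71], [-2.7, 2.7]. Speed limits (rad/s): [2.57, 2.57, 3.14, 3.14, 3.14, 3.14].

INTERFACE

Orientations are given as a unit quaternion [x, y, z, w].
In Python, from plant import ctrl gives the robot as it stands. The module is installed in compiled form; this text tells all that it offers.
- The arm moves only by the shell command python3 -m crank 'ROWS' [OPENING] [FORCE]. ROWS is a JSON object of lists of equal length, an entry for each row: "delta_pos": the shift along the world's x, y, z normalised to -1 to 1, where 1 is 10 cm, a list of three; "turn": the turn about the world's z normalised to -1 to 1, where 1 is 30 degrees. A call has 1 to 20 rows; each row shifts and turns the commanded pose from where the row before left it; what a row does not reach is not made up. A row lasts 1/10 s, in which the tool goes at most 50 mm and 8.59 degrees, less where a joint would pass 70% of its speed; a pose out of reach is approached as far as the arm can. A call with a number of a shift or a turn outside -1 to 1 is refused whole. A call with a gripper value outside its range is refused whole. OPENING is the opening, from 0 (shut) to 1 (fully open), set as the call begins (- or left out, the last holds). The fingers move at their own pace and stop on an object; FORCE is the grip in N (left out, the last holds). Time passes only in rows, so rows that do not move let the fingers close. It gives the time, the measured TCP pose, the force, the opening and the grip force at its end, in the units of the state.
- ctrl.observe(): the state, without advancing time (a new reading comes with each control period).
- ctrl.snapshot(name): name is "scene" or "top"; returns a dict with "img" (420x560x3 uint8, red, green, blue), "mtx" (3x3 intrinsics, pixels), "k1" (the pictures are not rectified: a ray, as slopes to the right and down, at radius r is drawn at 1 + k1 r^2 times it, then the intrinsics apply), "extrinsics" (4x4, takes a point from world to camera coordinates). Camera axes: x right, y down, z forward; pixel columns grow to the right and rows downward; lengths in mm; the calibration is good to about 2 mm. A picture is of the moment at which its call begins. There is no depth.
- ctrl.close_job(): hands the job in; it is judged then, once.
The state is a dict: "clock": time; "q": joint angles; "dq": joint speeds; "joint_torque": joint torques, N m; "tool_pos": TCP position; "ee_rot": TCP orientation; "ft_force": force on the tool from outside, world axes, zero at the start; "wrist_torque": the same for the moment, N m; "grip_width": finger opening in mm; "finger_force": force on a finger pad.
Only numpy, scipy, OpenCV 4.12 (cv2) and the standard library are available. Lean on these libraries where they do the work, as an engineer would, in place of code of your own. Each camera call takes 0.05 s, during which the arm holds its last target. There are 200 camera calls.

## Working session

There is one attempt and no reset: what is moved stays moved. The work goes in short steps, Python scripts to look and compute and a shell command to move; the robot and the scene stay as the last step left them, time stands still between calls to the robot, and variables do not carry over. Pictures are saved under pics/ and viewed, at most 10 in all, crops included, and the job is handed in when it is done.

```bash
mkdir -p pics
cat > h.py <<'E'
import numpy as np, cv2
from plant import ctrl
def snap(name,save=None):
    s=ctrl.snapshot(name)
    if save: cv2.imwrite(f'pics/{save}.png',cv2.cvtColor(s['img'],cv2.COLOR_RGB2BGR))
    return s
def ray(s,u,v):
    K=np.array(s['mtx']);E=np.array(s['extrinsics'])
    p=cv2.undistortPoints(np.array([[[u,v]]],float),K,np.array([s['k1'],0,0,0,0.]))[0,0]
    R=E[:3,:3];return -R.T@E[:3,3],R.T@np.array([p[0],p[1],1])
def onz(s,u,v,z):
    o,d=ray(s,u,v);return o+d*(z-o[2])/d[2]
def tri(s1,p1,s2,p2):
    o1,d1=ray(s1,*p1);o2,d2=ray(s2,*p2)
    t=np.linalg.lstsq(np.c_[d1,-d2],o2-o1,rcond=None)[0]
    a,b=o1+d1*t[0],o2+d2*t[1];return (a+b)/2,np.linalg.norm(a-b)
def proj(s,P):
    E=np.array(s['extrinsics'])
    return cv2.projectPoints(np.array(P,float).reshape(-1,3),cv2.Rodrigues(E[:3,:3])[0],E[:3,3],np.array(s['mtx']),np.array([s['k1'],0,0,0,0.]))[0][:,0]
E
python3 - <<'E'
from h import *
for n in('scene','top'):
    s=snap(n,n+'0');E=np.array(s['extrinsics']);print(n,-E[:3,:3].T@E[:3,3],E[:3,:3].round(2).tolist(),s['mtx'],s['k1'])
print(ctrl.observe())
E
```

```text
scene [1182.15160687  548.67148626  846.74260563] [[-0.68, 0.74, -0.0], [0.46, 0.42, -0.78], [-0.58, -0.53, -0.62]] [[484.71077442   0.         274.54291633]
 [  0.         484.71077442 207.80838568]
 [  0.           0.           1.        ]] -0.1467277317595686
top [ 432.81445959  -11.48383903 1432.52839654] [[0.0, -1.0, -0.02], [-0.99, 0.0, -0.13], [0.13, 0.02, -0.99]] [[459.94839464   0.         283.9555804 ]
 [  0.         459.94839464 208.41309568]
 [  0.           0.           1.        ]] -0.016635946278193543
{'clock': 0.1, 'q': array([ 1.13800549e+00,  2.76488852e-01,  1.50599140e+00, -8.42899855e-06,
        1.36071301e+00, -1.21046453e-01]), 'dq': array([-0.00220991, -0.00176907, -0.0006458 , -0.0003419 , -0.0013293 ,
        0.00068151]), 'joint_torque': array([ 2.39294910e-03, -4.17696404e+01, -2.46405673e+01,  2.90122853e-05,
        5.64188478e-03,  2.51380254e-05]), 'tool_pos': array([176.19783984, 546.84293285, 230.55671513]), 'ee_rot': array([ 1.55240856e-01,  9.87876326e-01, -7.70942779e-04, -2.14833868e-04]), 'ft_force': array([ 0.28236637,  0.63256318, -0.72826928]), 'wrist_torque': array([-0.00442549,  0.06021778, -0.04490347]), 'finger_force': 0.0, 'grip_width': 85.21750920846854}
```

View pics/scene0.png

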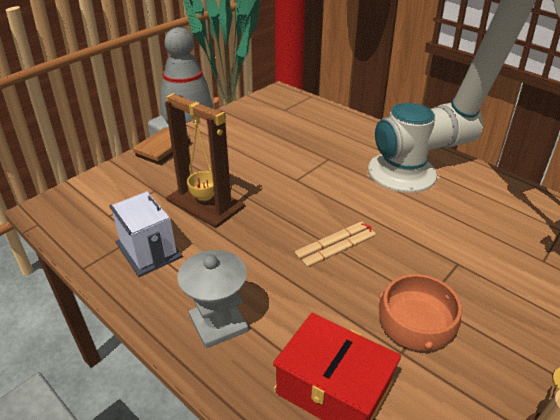

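View pics/top0.png

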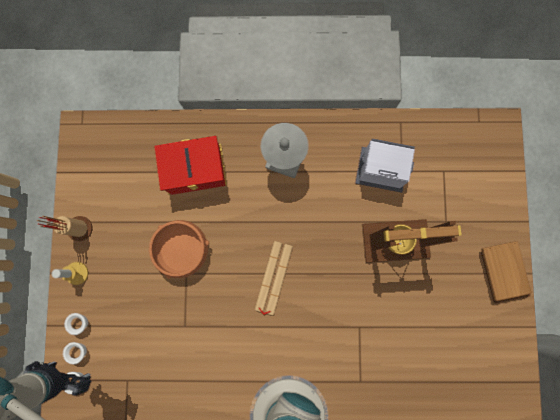

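Scene view: the rack is at (205,150) with the censer bowl at (202,185), the lantern at (213,285), the pot at (420,310), the box at (335,370), the bin at (147,230) and the clappers at (335,243). Top view: bar from about (386,237) to (461,231), pot centre at (179,248), lantern knob at (284,144), bin at (387,165), box at (190,165), clappers at (274,277).

Run:
```python
from h import *
t=cv2.imread('pics/top0.png');s=cv2.imread('pics/scene0.png')
a=cv2.resize(t[205:300,350:483],None,fx=6,fy=6,interpolation=cv2.INTER_CUBIC)[:,:798]
cv2.imwrite('pics/ctop.png',a)
b=cv2.resize(s[85:230,150:260],None,fx=4,fy=4,interpolation=cv2.INTER_CUBIC)
cv2.imwrite('pics/cscene.png',b)
T=snap('top')
hsv=cv2.cvtColor(t,cv2.COLOR_BGR2HSV)
# pot: terracotta
roi=np.zeros(t.shape[:2],np.uint8);roi[215:285,140:218]=1
b_,g,r=[t[...,i].astype(int) for i in range(3)]
for nm,c in(('potc',t[248,179]),('rim',t[248,151]),('wood',t[248,230]),('lan',t[150,275])):print(nm,c)
m=((hsv[...,0]<9)&(hsv[...,1]>110)).astype(np.uint8)*roi
cs=max(cv2.findContours(m,0,1)[0],key=cv2.contourArea);e=cv2.fitEllipse(cs);print('pot',e)
for z in(75,):print(onz(T,*e[0],z)[:2], e[1][0]*(1432-z)/460,e[1][1]*(1432-z)/460)
# lantern: grey
roi[:]=0;roi[115:180,255:315]=1
m=((hsv[...,1]<40)&(hsv[...,2]>90)).astype(np.uint8)*roi
cs=max(cv2.findContours(m,0,1)[0],key=cv2.contourArea);e=cv2.minEnclosingCircle(cs);print('lantern roof',e,onz(T,*e[0],150),'knob',onz(T,284,144,200))
for nm,u,v,z in(('bin',387,165,125),('box',190,165,112),('clap',274,277,12)):print(nm,onz(T,u,v,z))
```

```text
potc [ 87 126 189]
rim [ 61  97 155]
wood [ 84 122 161]
lan [136 146 145]Traceback (most recent call last):
  File "<stdin>", line 14, in <module>
cv2.error: OpenCV(4.12.0) /io/opencv/modules/imgproc/src/shapedescr.cpp:361: error: (-201:Incorrect size of input array) There should be at least 5 points to fit the ellipse in function 'fitEllipseNoDirect'
```

View pics/ctop.png

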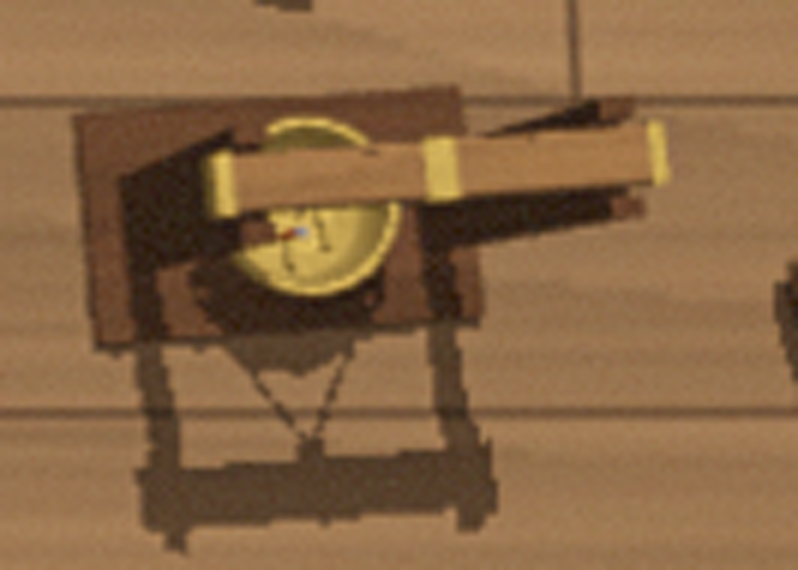

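View pics/cscene.png

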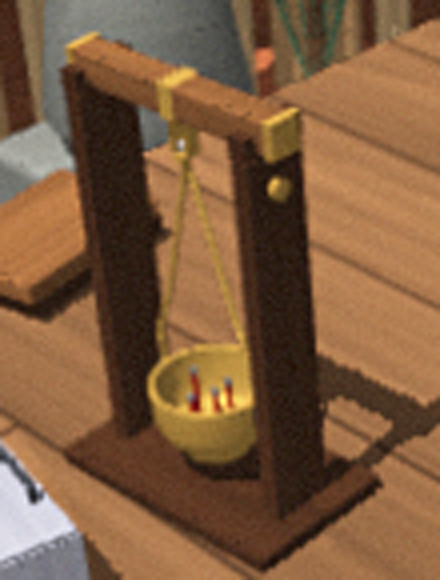

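The crops show the bar's top face from (217,184) to (668,152) with its brass middle band at (441,168) (top crop, x6). The board corners are (75,117), (460,88), (482,325), (97,350). In the scene crop (x4) the mid-band top is at about (179,77) and the swivel at (182,148).

Run:
```python
from h import *
t=cv2.imread('pics/top0.png');T=snap('top');S=snap('scene')
c=lambda u,v:(350+(u+.5)/6-.5,205+(v+.5)/6-.5)
d=lambda u,v:(150+(u+.5)/4-.5,85+(v+.5)/4-.5)
for n,p in(('band',(441,168)),('L',(217,184)),('R',(668,152))):print(n,onz(T,*c(*p),312).round(1))
B=[onz(T,*c(*p),14) for p in((75,117),(460,88),(482,325),(97,350))]
print('board',np.mean(B,0).round(1),[np.degrees(np.arctan2(*(B[i]-B[j])[:2])).round(1) for i,j in((0,1),(3,2),(0,3),(1,2))],[np.linalg.norm(B[i]-B[j]).round() for i,j in((0,1),(1,2))])
print('band tri',tri(T,c(441,168),S,d(179,77)))
print('swivel scene expect px',proj(S,[*onz(T,*c(441,168),312)[:2],264]),d(182,148))
hsv=cv2.cvtColor(t,cv2.COLOR_BGR2HSV)
for v in range(218,284,6):print(v,[tuple(hsv[v,u]) [:2] for u in (146,152,160,179,200,206,212)]) if v in(248,) else 0
roi=np.zeros(t.shape[:2],np.uint8);roi[212:288,140:220]=1
m=((hsv[...,1]>=125)&(hsv[...,0]<=13)).astype(np.uint8)*roi
m=cv2.morphologyEx(m,2,np.ones((3,3),np.uint8))
cs=max(cv2.findContours(m,0,1)[0],key=cv2.contourArea);h=cv2.convexHull(cs);e=cv2.fitEllipse(h);print('pot',e,onz(T,*e[0],75),np.array(e[1])*1357/460)
roi[:]=0;roi[115:180,255:315]=1
m=((hsv[...,1]<40)&(hsv[...,2]>90)).astype(np.uint8)*roi
cs=max(cv2.findContours(m,0,1)[0],key=cv2.contourArea);e=cv2.minEnclosingCircle(cs);print('lantern roof',e,onz(T,*e[0],150),'knob',onz(T,284,144,200))
for nm,u,v,z in(('bin',387,165,125),('box',190,165,112),('clap',274,277,12)):print(nm,onz(T,u,v,z))
big=cv2.resize(t[210:290,135:225],None,fx=6,fy=6,interpolation=cv2.INTER_CUBIC)
big2=cv2.resize(cv2.imread('pics/scene0.png')[265:360,370:470],None,fx=5,fy=5,interpolation=cv2.INTER_CUBIC)[:480]
big=big[:475];big2=big2[:475,:260*2]
cv2.imwrite('pics/pot.png',cv2.resize(np.hstack([big,big2]),None,fx=.75,fy=.75))
```

```text
band [ 522.2 -329.6  312. ]
L [ 515.8 -238.8  312. ]
R [ 528.5 -421.6  312. ]
board [ 519.7 -330.1   14. ] [np.float64(-4.2), np.float64(-3.6), np.float64(85.9), np.float64(87.0)] [np.float64(199.0), np.float64(122.0)]
band tri (array([ 521.11609385, -327.84263964,  315.12821584]), np.float64(2.2074645549263443))
swivel scene expect px [[195.18483285 122.13125173]] (195.125, 121.625)
248 [(np.uint8(15), np.uint8(120)), (np.uint8(10), np.uint8(155)), (np.uint8(11), np.uint8(161)), (np.uint8(11), np.uint8(138)), (np.uint8(12), np.uint8(146)), (np.uint8(10), np.uint8(148)), (np.uint8(15), np.uint8(118))]
pot ((178.07986450195312, 248.6436767578125), (59.04743576049805, 59.655948638916016), 68.4788589477539) [494.31993655 326.40608481  75.        ] [174.18993549 175.98504848]
lantern roof ((283.0095520019531, 147.92437744140625), 25.557954788208008) [778.5713018   14.50782935 150.        ] knob [776.19251536  10.77045922 200.        ]
bin [ 733.28100721 -286.21085134  125.        ]
box [738.49368095 289.44550585 112.        ]
clap [410.62768689  44.63310965  12.        ]
```

View pics/pot.png

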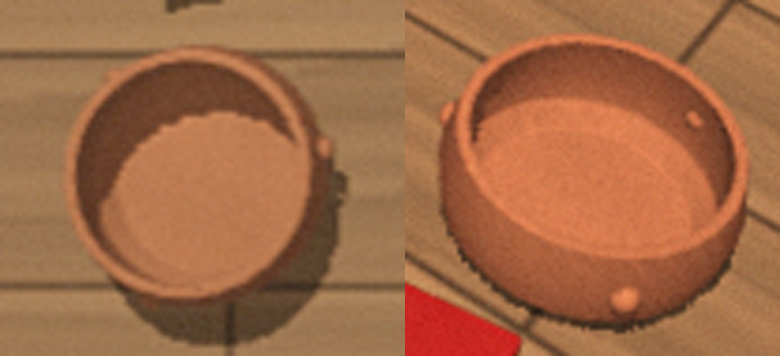

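The pot crop shows the rim's outer edge in the top view spanning u 65–312, v 47–300 (x4.5), and in the scene view u 455–748, v 36–258. The rim centre therefore sits about 1.5 px left of the hull fit. The bar checks out at about (521.5,-329), yaw 4°, with its height confirmed by two views. Next I move above the bar and turn -68°.

```bash
python3 -m crank '{"delta_pos":[[0.157,-0.398,0.063],[0.157,-0.398,0.063],[0.157,-0.398,0.063],[0.157,-0.398,0.063],[0.157,-0.398,0.063],[0.157,-0.398,0.063],[0.157,-0.398,0.063],[0.157,-0.398,0.063],[0.157,-0.398,0.063],[0.157,-0.398,0.063],[0.157,-0.398,0.063],[0.157,-0.398,0.063],[0.157,-0.398,0.063],[0.157,-0.398,0.063],[0.157,-0.398,0.063],[0.157,-0.398,0.063],[0.157,-0.398,0.063],[0.157,-0.398,0.063],[0.157,-0.398,0.063],[0.157,-0.398,0.063]],"turn":[-0.103,-0.103,-0.103,-0.103,-0.103,-0.103,-0.103,-0.103,-0.103,-0.103,-0.103,-0.103,-0.103,-0.103,-0.103,-0.103,-0.103,-0.103,-0.103,-0.103]}' 1
python3 -m crank '{"delta_pos":[[0.157,-0.398,0.063],[0.157,-0.398,0.063],[0,0,0],[0,0,0]],"turn":[-0.103,-0.103,0,0]}'
python3 - <<'E'
from h import *
T=snap('top','top1');S=snap('scene')
o=ctrl.observe();q=o['ee_rot'];print(o['clock'],o['tool_pos'],q,np.degrees(np.arctan2(q[1]**2-q[0]**2,2*q[0]*q[1])),o['grip_width'])
a=np.linspace(0,2*np.pi,200)
for cx,cy,r in((496,331,81),(494,327,81)):
  P=np.c_[cx+r*np.cos(a),cy+r*np.sin(a),0*a+75]
  p=proj(T,P);q=proj(S,P)
  print('top',(p.min(0)-[135,210])*4.5,(p.max(0)-[135,210])*4.5,'meas 65 47 / 312 300')
  print('scn',(q.min(0)-[370,265])*3.75+[405,0],(q.max(0)-[370,265])*3.75+[405,0],'meas 455 36 / 748 258')
E
```

```text
clock: 2.25
tool_pos: [490.7, -250.4, 357.5]
ee_rot: [0.642, 0.767, 0.0, -0.0]
ft_force: [0.4, 0.4, -0.3]
grip_width: 85.3
finger_force: 0.0
clock: 2.65
tool_pos: [521.8, -328.9, 368.8]
ee_rot: [0.681, 0.732, 0.0, -0.001]
ft_force: [0.4, 0.3, -0.1]
grip_width: 85.6
finger_force: 0.0
2.75 [ 521.38392135 -327.25656734  369.75473264] [ 6.80727647e-01  7.32536319e-01  2.02643094e-04 -6.09207890e-04] 4.198917770413231 85.36336618461343
top [64.73288043 48.82654937] [309.62882445 295.70553616] meas 65 47 / 312 300
scn [452.26279168  33.68322116] [742.78601618 256.93661602] meas 455 36 / 748 258
top [70.6427712  51.82058198] [315.62434862 298.81092448] meas 65 47 / 312 300
scn [448.21613008  28.60302915] [737.95647237 250.61104088] meas 455 36 / 748 258
```

```bash
python3 -m crank '{"delta_pos":[[0,0,-0.2],[0,0,-0.3],[0,0,-0.25],[0,0,-0.1],[0,0,-0.04],[0,0,0],[0,0,0]],"turn":[0,0,0,0,0,0,0]}' 1
python3 -c "
from h import *
snap('scene','grip0');snap('top','grip0t');o=ctrl.observe();print(o['tool_pos'],ctrl.grasp_offset)
s=cv2.imread('pics/grip0.png')[20:170,110:300];t=cv2.imread('pics/grip0t.png')[170:320,340:490]
cv2.imwrite('pics/g.png',np.hstack([cv2.resize(s,(475,375)),cv2.resize(t,(375,375))])[:,:800])"
```

```text
clock: 3.45
tool_pos: [522.4, -328.4, 282.5]
ee_rot: [0.681, 0.732, 0.0, 0.001]
ft_force: [-0.0, -0.4, 0.3]
grip_width: 85.6
finger_force: 0.0
[ 522.34103878 -328.6261794   282.3760931 ] 18.700000000000003
```

View pics/g.png

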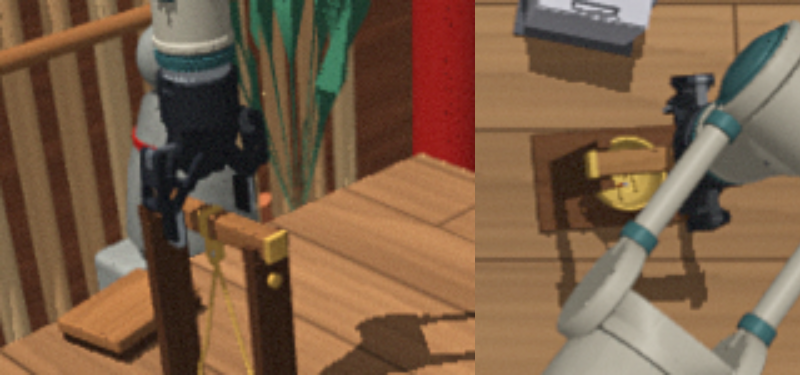

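The fingers straddle the bar: the tips are at about (178,243) and (245,210) in the crop, and their midpoint falls on the band at (210,220). Closing now.

```bash
python3 -m crank '{"delta_pos":[[0,0,0],[0,0,0],[0,0,0],[0,0,0],[0,0,0],[0,0,0],[0,0,0],[0,0,0]],"turn":[0,0,0,0,0,0,0,0]}' 0 80
python3 -m crank '{"delta_pos":[[0,0,0],[0,0,0.03],[0,0,0.06],[0,0,0.06]],"turn":[0,0,0,0]}'
```

```text
clock: 4.35
tool_pos: [521.6, -328.4, 281.2]
ee_rot: [0.681, 0.732, -0.0, 0.0]
ft_force: [-2.0, 0.8, 2.8]
grip_width: 23.0
finger_force: 79.9
clock: 4.75
tool_pos: [521.6, -327.9, 294.8]
ee_rot: [0.681, 0.732, 0.0, -0.001]
ft_force: [0.6, -0.2, -5.7]
grip_width: 22.7
finger_force: 78.6
```

```bash
python3 -m crank '{"delta_pos":[[0,0,0.06],[0,0,0.1],[0,0,0.13],[0,0,0.13],[0,0,0.12],[0,0,0.08],[0,0,0.03]],"turn":[0,0,0,0,0,0,0]}'
python3 -m crank '{"delta_pos":[[-0.03,-0.002,0],[-0.06,-0.004,0],[-0.09,-0.006,0],[-0.12,-0.008,0],[-0.12,-0.008,0],[-0.12,-0.008,0],[-0.12,-0.008,0],[-0.12,-0.008,0],[-0.12,-0.008,0],[-0.09,-0.006,0],[-0.06,-0.004,0],[-0.03,-0.002,0]],"turn":[0,0,0,0,0,0,0,0,0,0,0,0]}'
python3 -c "
from h import *
snap('scene','out')"
```

```text
clock: 5.45
tool_pos: [522.1, -328.5, 362.5]
ee_rot: [0.681, 0.732, 0.0, 0.001]
ft_force: [-0.2, -0.2, -6.6]
grip_width: 22.9
finger_force: 78.6
clock: 6.65
tool_pos: [413.3, -335.6, 361.1]
ee_rot: [0.681, 0.732, 0.0, 0.0]
ft_force: [0.1, -0.1, -6.3]
grip_width: 22.7
finger_force: 78.7
```

View pics/out.png

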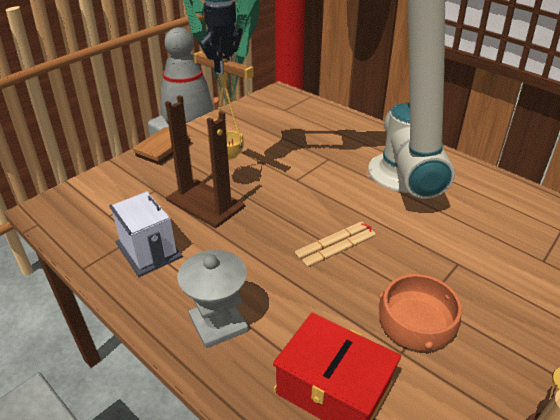

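The censer hangs level and free of the rack, with the bowl at (232,145). Next it goes to the front of the lantern.

```bash
python3 -m crank '{"delta_pos":[[0,0.064,0],[0,0.129,0],[0,0.194,0],[0,0.258,0],[0.02,0.323,0],[0.039,0.387,0],[0.059,0.387,0],[0.079,0.387,0],[0.098,0.387,0],[0.118,0.323,0],[0.118,0.258,0],[0.118,0.194,0],[0.118,0.129,0],[0.098,0.064,0],[0.079,0,0],[0.059,0,0],[0.039,0,0],[0.02,0,0]],"turn":[0,0,0,0,0,0,0,0,0,0,0,0,0,0,0,0,0,0]}'
cat > meas.py <<'E'
import sys
from h import *
from scipy.optimize import least_squares
# usage: meas.py n tcpx tcpy tcpz tag
n=int(sys.argv[1]);tcp=np.array(list(map(float,sys.argv[2:5])));tag=sys.argv[5]
sw=tcp+[0,0,19-36]
D=[]
for i in range(n):
    t=ctrl.observe()['clock'];s=snap('scene',tag if i==n-1 else None)
    c=proj(s,[sw+[0,0,-207]])[0]
    h=cv2.cvtColor(s['img'],cv2.COLOR_RGB2HSV)
    roi=np.zeros(h.shape[:2],np.uint8);u,v=c.astype(int);roi[max(v-50,0):v+55,max(u-75,0):u+75]=1
    m=(((h[...,0]>=20)&(h[...,0]<=32)&(h[...,1]>110)&(h[...,2]>90)).astype(np.uint8))*roi
    m=cv2.morphologyEx(m,cv2.MORPH_OPEN,np.ones((4,4),np.uint8))
    k,_,st,ce=cv2.connectedComponentsWithStats(m)
    if k<2: print('none');continue
    j=1+np.argmax(st[1:,4]);bb=st[j];uv=(bb[0]+bb[2]/2-.5,bb[1]+bb[3]/2-.5)
    o,d=ray(s,*uv);d/=np.linalg.norm(d);w=o-sw;b=w@d;q=b*b-(w@w-207**2)
    # point of the ray at bowl depth: lower, nearer sphere solution by height
    if q<0:q=0
    P=[o+d*(-b+e*np.sqrt(q)) for e in(-1,1)];P=min(P,key=lambda p:np.hypot(*(p-sw)[:2]))
    r=(P-sw);D.append([t,*np.degrees(np.arcsin(np.clip(r[:2]/207,-1,1))),bb[4],*uv])
D=np.array(D);np.save(f'{tag}.npy',D)
print(D[::3].round(2))
t0=D[-1,0]+.05;t=D[:,0]-t0
def f(p):
    return np.r_[p[0]+p[1]*np.cos(p[6]*t)+p[2]*np.sin(p[6]*t)-D[:,1],p[3]+p[4]*np.cos(p[6]*t)+p[5]*np.sin(p[6]*t)-D[:,2],20*(p[6]-6.76)]
r=least_squares(f,[0,1,1,0,1,1,6.76]);p=r.x
print('t0',t0,'now',ctrl.observe()['clock'],'p',p.round(2),'ampx',np.hypot(p[1],p[2]).round(2),'ampy',np.hypot(p[4],p[5]).round(2),'rms',np.sqrt(np.mean(r.fun**2)).round(2))
E
python3 meas.py 20 521 13 361 m1; python3 -c "
from h import *
print(ctrl.observe())"
```

```text
clock: 8.5
tool_pos: [520.1, 12.2, 360.8]
ee_rot: [0.681, 0.732, -0.0, -0.0]
ft_force: [0.8, -0.3, -7.0]
grip_width: 22.6
finger_force: 78.7
[[  8.5   -8.14   0.37  25.   307.   213.  ]
 [  8.65  -8.     1.73  30.   308.5  214.  ]
 [  8.8   -7.28   2.32  20.   308.5  215.  ]
 [  8.95  -7.46   3.41  48.   310.   215.5 ]
 [  9.1   -6.91   4.27  32.   310.5  216.5 ]
 [  9.25  -7.46   1.76  53.   308.   214.5 ]
 [  9.4   -5.29  -5.21  47.   297.5  211.5 ]]
t0 9.5 now 9.5 p [-4.98 -0.98  1.49 -1.08 -0.06  0.71  6.76] ampx 1.78 ampy 0.71 rms 3.29
{'clock': 9.5, 'q': array([-1.09002972e-01,  1.45792539e-01,  1.36353751e+00, -5.85149972e-05,
        1.63227662e+00, -1.81551974e-01]), 'dq': array([8.51230091e-04, 3.88397323e-05, 1.44494752e-03, 6.76712716e-04,
       1.14936451e-03, 9.52986751e-04]), 'joint_torque': array([ 2.70377408e-02, -3.85320246e+01, -2.88555104e+01,  6.38524172e-03,
       -9.70008841e-03, -3.14242482e-05]), 'tool_pos': array([519.97868098,  12.88815443, 360.90078205]), 'ee_rot': array([ 6.80998608e-01,  7.32284709e-01, -2.76043598e-05,  1.18248385e-05]), 'ft_force': array([-0.61040368,  0.2811054 , -6.34823752]), 'wrist_torque': array([-0.0063291 ,  0.03305631,  0.01212531]), 'finger_force': 78.71312856674194, 'grip_width': 22.732370029319718}
```

View pics/m1.png

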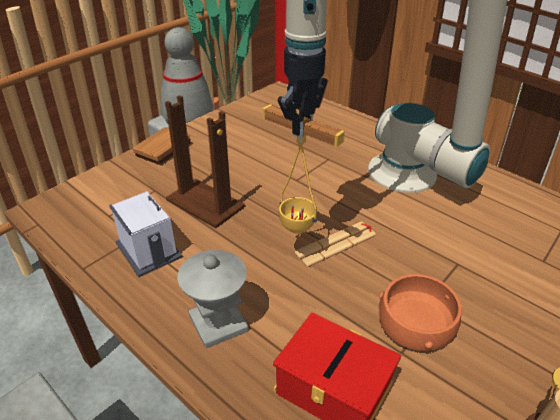

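The bowl is at (298,214) on thin wires, with the bar level at (302,125). My gold mask only catches fragments, so I need to tune it.

Run:
```python
import cv2,numpy as np
i=cv2.imread('pics/m1.png');h=cv2.cvtColor(i,cv2.COLOR_BGR2HSV)
for v in(204,210,216,222,228):print(v,[tuple(map(int,h[v,u])) for u in range(266,336,6)])
for lo,s in((18,120),(18,140),(19,120),(19,140),(20,130),(17,150)):
    m=((h[...,0]>=lo)&(h[...,0]<=34)&(h[...,1]>s)).astype(np.uint8);m[:170]=0;m[260:]=0
    m=cv2.morphologyEx(m,2,np.ones((3,3),np.uint8))
    k,_,st,ce=cv2.connectedComponentsWithStats(m);print(lo,s,st[1:][st[1:,4]>25].tolist())
```

```text
204 [(15, 147, 165), (13, 134, 173), (13, 139, 171), (19, 174, 123), (19, 159, 173), (20, 168, 190), (20, 162, 194), (20, 163, 194), (19, 164, 201), (14, 138, 188), (14, 137, 164), (14, 138, 176)]
210 [(13, 138, 179), (14, 134, 166), (13, 140, 170), (19, 161, 125), (20, 164, 198), (20, 162, 217), (174, 141, 125), (20, 163, 206), (19, 164, 174), (14, 134, 186), (14, 134, 186), (15, 138, 74)]
216 [(14, 138, 172), (13, 139, 173), (14, 139, 138), (20, 163, 235), (21, 160, 237), (19, 166, 200), (4, 212, 155), (23, 149, 244), (20, 167, 199), (12, 139, 86), (14, 144, 87), (15, 124, 78)]
222 [(13, 129, 166), (13, 136, 185), (14, 138, 168), (19, 164, 160), (19, 165, 181), (19, 165, 168), (20, 162, 161), (19, 169, 136), (9, 82, 109), (13, 137, 170), (15, 135, 85), (13, 138, 89)]
228 [(13, 135, 164), (14, 139, 171), (14, 135, 166), (13, 128, 183), (19, 165, 153), (20, 165, 155), (19, 162, 137), (18, 164, 118), (14, 140, 175), (13, 151, 120), (13, 137, 97), (13, 128, 112)]
18 120 [[279, 197, 38, 36, 980]]
18 140 [[279, 197, 38, 36, 960]]
19 120 [[280, 197, 37, 36, 764], [281, 200, 7, 5, 30]]
19 140 [[280, 197, 37, 36, 742], [282, 200, 6, 5, 26]]
20 130 [[294, 205, 7, 11, 49], [303, 209, 11, 12, 70], [285, 214, 6, 6, 34]]
17 150 [[279, 197, 38, 36, 933]]
```

```bash
sed -i 's/(h\[...,0\]>=20)&(h\[...,0\]<=32)&(h\[...,1\]>110)&(h\[...,2\]>90)/(h[...,0]>=17)\&(h[...,0]<=34)\&(h[...,1]>140)/; s/np.ones((4,4)/np.ones((3,3)/' meas.py
python3 meas.py 18 520.5 13 361 m2
```

```text
[[  9.5   -3.32  -3.22 977.   298.   214.5 ]
 [  9.65  -2.9   -1.61 987.   299.5  216.  ]
 [  9.8   -2.54  -1.3  980.   299.5  216.5 ]
 [  9.95  -2.11  -1.78 975.   298.5  216.5 ]
 [ 10.1   -2.4   -2.86 990.   297.5  215.5 ]
 [ 10.25  -2.67  -3.93 985.   296.5  214.5 ]]
t0 10.4 now 10.4 p [-2.68 -0.37 -0.1  -2.47 -0.82  0.99  6.76] ampx 0.39 ampy 1.29 rms 0.14
```

```bash
python3 -m crank '{"delta_pos":[[0.19,0.013,0],[0.19,0.013,0],[0,0,0],[0,0,0],[-0.07,-0.005,0],[-0.19,-0.013,0],[-0.12,-0.008,0],[0,0,0]],"turn":[0,0,0,0,0,0,0,0]}'
python3 meas.py 25 520.5 13 361 m3
```

```text
clock: 11.2
tool_pos: [517.8, 12.9, 362.0]
ee_rot: [0.681, 0.732, 0.0, 0.0]
ft_force: [0.9, 0.4, -6.4]
grip_width: 23.3
finger_force: 79.0
[[ 1.120e+01 -2.670e+00 -3.930e+00  9.860e+02  2.965e+02  2.145e+02]
 [ 1.135e+01 -1.859e+01 -4.410e+00  9.380e+02  3.115e+02  1.995e+02]
 [ 1.150e+01 -2.014e+01 -3.520e+00  9.220e+02  3.140e+02  1.985e+02]
 [ 1.165e+01 -5.200e+00 -1.040e+00  9.810e+02  3.025e+02  2.145e+02]
 [ 1.180e+01  1.186e+01 -5.600e-01  1.034e+03  2.855e+02  2.265e+02]
 [ 1.195e+01  1.521e+01 -1.380e+00  1.045e+03  2.810e+02  2.275e+02]
 [ 1.210e+01  2.250e+00 -3.480e+00  1.020e+03  2.920e+02  2.185e+02]
 [ 1.225e+01 -1.556e+01 -4.530e+00  9.390e+02  3.085e+02  2.025e+02]
 [ 1.240e+01 -2.162e+01 -3.390e+00  9.410e+02  3.155e+02  1.970e+02]]
t0 12.450000000000001 now 12.45 p [ -2.83 -16.41   9.37  -2.56  -0.48   1.87   6.71] ampx 18.89 ampy 1.93 rms 0.25
```

The swing amplitude is 18.9° in x, as planned. I let it swing for about 2.5 s more, then carry it to the pot.

```bash
python3 -m crank '{"delta_pos":[[0,0,0],[0,0,0],[0,0,0],[0,0,0],[0,0,0],[0,0,0],[0,0,0],[0,0,0],[0,0,0],[0,0,0],[0,0,0],[0,0,0],[0,0,0],[0,0,0],[0,0,0],[0,0,0],[0,0,0],[0,0,0]],"turn":[0,0,0,0,0,0,0,0,0,0,0,0,0,0,0,0,0,0]}'
python3 meas.py 16 520 13 361 m4
python3 -m crank '{"delta_pos":[[-0.005,0.059,0],[-0.009,0.118,0],[-0.014,0.177,0],[-0.018,0.236,0],[-0.023,0.295,0],[-0.027,0.354,0],[-0.027,0.354,0],[-0.027,0.354,0],[-0.027,0.354,0],[-0.023,0.295,0],[-0.018,0.236,0],[-0.014,0.177,0],[-0.009,0.118,0],[-0.005,0.059,0],[0,0,0]],"turn":[0,0,0,0,0,0,0,0,0,0,0,0,0,0,0]}'
python3 meas.py 24 495.5 331.5 361 m5
```

```text
clock: 14.25
tool_pos: [519.1, 13.0, 360.7]
ee_rot: [0.681, 0.732, -0.001, -0.001]
ft_force: [-0.9, -0.4, -5.7]
grip_width: 23.4
finger_force: 79.1
[[ 1.425e+01 -2.170e+01 -3.140e+00  9.320e+02  3.160e+02  1.970e+02]
 [ 1.440e+01 -1.396e+01 -1.670e+00  9.520e+02  3.105e+02  2.060e+02]
 [ 1.455e+01  3.750e+00 -6.300e-01  1.016e+03  2.940e+02  2.215e+02]
 [ 1.470e+01  1.477e+01 -2.300e+00  1.032e+03  2.805e+02  2.265e+02]
 [ 1.485e+01  1.053e+01 -3.500e+00  1.035e+03  2.835e+02  2.235e+02]
 [ 1.500e+01 -6.330e+00 -3.780e+00  9.660e+02  3.005e+02  2.115e+02]]
t0 15.05 now 15.05 p [ -2.66  -9.82 -15.54  -2.5   -1.39   0.46   6.74] ampx 18.38 ampy 1.46 rms 0.31
clock: 16.55
tool_pos: [496.2, 331.7, 360.8]
ee_rot: [0.681, 0.732, 0.0, 0.001]
ft_force: [1.7, 0.1, -5.4]
grip_width: 22.7
finger_force: 79.0
[[ 1.655e+01  1.206e+01 -5.000e-01  1.407e+03  4.165e+02  2.920e+02]
 [ 1.670e+01  1.111e+01 -2.890e+00  1.407e+03  4.135e+02  2.890e+02]
 [ 1.685e+01 -4.110e+00 -3.370e+00  1.338e+03  4.260e+02  2.745e+02]
 [ 1.700e+01 -1.855e+01 -1.270e+00  1.355e+03  4.420e+02  2.595e+02]
 [ 1.715e+01 -2.006e+01  1.110e+00  1.382e+03  4.470e+02  2.595e+02]
 [ 1.730e+01 -8.930e+00  1.620e+00  1.409e+03  4.380e+02  2.735e+02]
 [ 1.745e+01  9.490e+00  6.500e-01  1.401e+03  4.205e+02  2.910e+02]
 [ 1.760e+01  1.237e+01 -2.860e+00  1.404e+03  4.125e+02  2.900e+02]]
t0 17.75 now 17.75 p [ -4.65   5.25 -17.01  -1.04  -2.69   0.22   6.72] ampx 17.8 ampy 2.7 rms 0.82
```

```bash
cat > brake.py <<'E'
import numpy as np,sys
w=6.725;L=9810/w**2
def resp(k,lag): # complex phasor Z: theta=Re(conj?) theta(t)= Re(Z e^{-iwt}) -> A=ReZ,B=ImZ ; unit mm box in row k
    c=.1*k+.05+lag; s=np.sinc(w*.1/2/np.pi)
    return -np.degrees(1/L)*s*np.exp(1j*w*c)
if __name__=='__main__':
    # calibrate: excitation began 10.4; m3 t0=12.45: A=-16.41,B=9.37 at t0 (minus small prior)
    rows=[19,19,0,0,-7,-19,-12]
    Z0=(-.37-.1j); Zm=(-16.41+9.37j)*np.exp(1j*w*2.05)
    Zp=sum(d*resp(k,0) for k,d in enumerate(rows))
    g=(Zm-Z0)/Zp;print('gain',abs(g),'lag',np.angle(g)/w)
    gain,lag=abs(g),np.angle(g)/w
    N=int(sys.argv[1])
    for a in sys.argv[2:]:
        A,B,net=map(float,a.split(','))
        R=np.array([gain*resp(k,lag) for k in range(N)])
        M=np.array([R.real,R.imag,np.ones(N)])
        W=np.sin(np.pi*(np.arange(N)+.5)/N) # taper weights
        d=W*(np.linalg.pinv(M*W)@np.array([-A,-B,net]));print((d/100).round(3).tolist(),'cum',d.cumsum().round(0))
E
python3 brake.py 14 5.25,-17.01,0 -2.69,.22,0
```

```text
gain 1.0242699981854195 lag 0.007256943484537503
[-0.001, -0.019, -0.066, -0.103, -0.074, 0.027, 0.135, 0.166, 0.1, -0.005, -0.069, -0.063, -0.025, -0.002] cum [ -0.  -2.  -9. -19. -26. -24. -10.   6.  16.  16.   9.   3.   0.   0.]
[-0.0, -0.001, 0.002, 0.012, 0.021, 0.02, 0.006, -0.012, -0.023, -0.02, -0.009, 0.0, 0.002, 0.0] cum [-0. -0.  0.  1.  3.  5.  6.  5.  3.  1. -0. -0. -0.  0.]
```

```bash
python3 -m crank '{"delta_pos":[[-0.001,0,0],[-0.019,-0.001,0],[-0.066,0.002,0],[-0.103,0.012,0],[-0.074,0.021,0],[0.027,0.02,0],[0.135,0.006,0],[0.166,-0.012,0],[0.1,-0.023,0],[-0.005,-0.02,0],[-0.069,-0.009,0],[-0.063,0.001,0],[-0.025,0.003,0],[-0.003,0,0]],"turn":[0,0,0,0,0,0,0,0,0,0,0,0,0,0]}'
python3 meas.py 30 495.5 331.5 361 m6
```

```text
clock: 19.15
tool_pos: [494.3, 331.7, 361.6]
ee_rot: [0.681, 0.733, 0.0, 0.0]
ft_force: [-0.8, 0.8, -5.5]
grip_width: 22.7
finger_force: 79.0
[[ 1.915e+01 -5.660e+00 -3.700e-01  1.337e+03  4.320e+02  2.755e+02]
 [ 1.930e+01 -6.460e+00 -5.100e-01  1.330e+03  4.325e+02  2.745e+02]
 [ 1.945e+01 -5.480e+00 -6.000e-01  1.348e+03  4.315e+02  2.755e+02]
 [ 1.960e+01 -3.670e+00 -5.300e-01  1.361e+03  4.300e+02  2.775e+02]
 [ 1.975e+01 -2.980e+00 -7.900e-01  1.393e+03  4.290e+02  2.780e+02]
 [ 1.990e+01 -2.190e+00 -2.000e-02  1.350e+03  4.295e+02  2.795e+02]
 [ 2.005e+01 -4.850e+00 -2.400e-01  1.342e+03  4.315e+02  2.765e+02]
 [ 2.020e+01 -6.460e+00 -5.100e-01  1.344e+03  4.325e+02  2.745e+02]
 [ 2.035e+01 -6.120e+00 -9.500e-01  1.335e+03  4.315e+02  2.745e+02]
 [ 2.050e+01 -4.170e+00 -5.000e-01  1.364e+03  4.305e+02  2.770e+02]]
t0 20.650000000000002 now 20.65 p [-4.3   2.1   0.92 -0.4   0.07  0.34  6.76] ampx 2.29 ampy 0.35 rms 0.23
```

```bash
python3 brake.py 14 2.1,.92,0 .07,.34,0
```

```text
gain 1.0242699981854195 lag 0.007256943484537503
[0.0, 0.002, 0.002, -0.004, -0.014, -0.02, -0.015, 0.0, 0.014, 0.018, 0.012, 0.004, -0.0, -0.0] cum [ 0.  0.  1.  0. -1. -3. -5. -5. -3. -2. -0.  0.  0. -0.]
[0.0, 0.0, 0.001, 0.001, 0.0, -0.002, -0.003, -0.003, -0.001, 0.001, 0.002, 0.001, 0.0, 0.0] cum [ 0.  0.  0.  0.  0.  0. -0. -0. -1. -0. -0. -0. -0. -0.]
```

```bash
python3 -m crank '{"delta_pos":[[0,0,0],[0.002,0,0],[0.002,0.001,0],[-0.004,0.001,0],[-0.014,0,0],[-0.02,-0.002,0],[-0.015,-0.003,0],[0,-0.003,0],[0.014,-0.001,0],[0.019,0.001,0],[0.012,0.003,0],[0.004,0.002,0],[0,0.001,0]],"turn":[0,0,0,0,0,0,0,0,0,0,0,0,0]}'
python3 meas.py 30 495.5 331.5 361 m7
cat > loc.py <<'E'
import sys
from h import *
from scipy.optimize import least_squares
fz=float(sys.argv[1]);n=int(sys.argv[2]);a=np.linspace(0,2*np.pi,180)
X=[]
for i in range(n):
    s=snap('scene','loc' if i==0 else None);h=cv2.cvtColor(s['img'],cv2.COLOR_RGB2HSV)
    m=((h[...,0]>=17)&(h[...,0]<=34)&(h[...,1]>140)).astype(np.uint8);m[:,:380]=0;m[:,480:]=0;m[:225]=0;m[350:]=0
    m=cv2.morphologyEx(m,2,np.ones((3,3),np.uint8));k,_,st,_=cv2.connectedComponentsWithStats(m);b=st[1+np.argmax(st[1:,4])]
    meas=np.array([b[0]-.5,b[0]+b[2]-.5,b[1]+b[3]-.5])
    def f(p):
        q=[proj(s,np.c_[p[0]+r*np.cos(a),p[1]+r*np.sin(a),0*a+z]) for r,z in((43,fz+55),(24,fz))]
        return np.array([q[0][:,0].min(),q[0][:,0].max(),q[1][:,1].max()])-meas
    r=least_squares(f,[496,332]);
    q=proj(s,np.c_[r.x[0]+43*np.cos(a),r.x[1]+43*np.sin(a),0*a+fz+55])
    X.append([*r.x,*r.fun,q[:,1].min()-(b[1]-.5)])
print(np.mean(X,0).round(2),np.std(X,0).round(2))
E
python3 loc.py 109.6 3
```

```text
clock: 21.95
tool_pos: [495.6, 331.5, 360.8]
ee_rot: [0.681, 0.732, -0.0, -0.0]
ft_force: [0.4, -0.6, -6.7]
grip_width: 22.7
finger_force: 79.0
[[ 2.195e+01 -3.850e+00 -3.100e-01  1.353e+03  4.305e+02  2.775e+02]
 [ 2.210e+01 -4.030e+00 -1.000e-01  1.371e+03  4.310e+02  2.775e+02]
 [ 2.225e+01 -4.490e+00 -6.800e-01  1.337e+03  4.305e+02  2.765e+02]
 [ 2.240e+01 -4.490e+00 -6.800e-01  1.332e+03  4.305e+02  2.765e+02]
 [ 2.255e+01 -4.170e+00 -5.000e-01  1.337e+03  4.305e+02  2.770e+02]
 [ 2.270e+01 -3.670e+00 -5.300e-01  1.342e+03  4.300e+02  2.775e+02]
 [ 2.285e+01 -3.670e+00 -5.300e-01  1.342e+03  4.300e+02  2.775e+02]
 [ 2.300e+01 -3.850e+00 -3.100e-01  1.349e+03  4.305e+02  2.775e+02]
 [ 2.315e+01 -4.670e+00 -4.600e-01  1.398e+03  4.310e+02  2.765e+02]
 [ 2.330e+01 -4.310e+00 -9.000e-01  1.332e+03  4.300e+02  2.765e+02]]
t0 23.45 now 23.45 p [-4.16 -0.2   0.41 -0.46 -0.1   0.1   6.76] ampx 0.46 ampy 0.15 rms 0.18
[ 4.9164e+02  3.2985e+02  2.3900e+00 -2.4200e+00  2.2000e-01 -3.4000e-01] [1.45 0.7  0.48 0.48 0.04 0.41]
```

Run:
```python
import cv2,numpy as np
a=cv2.resize(cv2.imread('pics/loc.png')[190:350,350:490],None,fx=3.5,fy=3.5,interpolation=2);cv2.imwrite('pics/loc2.png',a);print(a.shape)
```

```text
(560, 490, 3)
```

View pics/loc2.png

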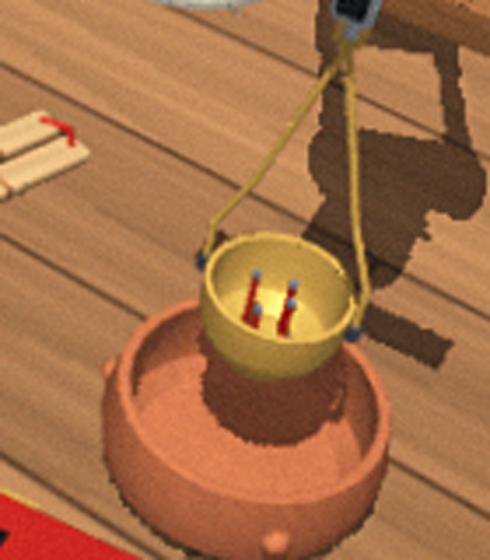

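The bowl hangs over the pot, nearly still (0.5°). In this crop (x3.5) its rim spans u 202–357 with the top at v 234. The bounding box also took in the bail lugs, so I refit from the rim alone.

Run:
```python
from h import *
from scipy.optimize import least_squares
s=snap('scene');a=np.linspace(0,2*np.pi,360)
def fit(r,z,m,x0):
    g=lambda p:proj(s,np.c_[p[0]+r*np.cos(a),p[1]+r*np.sin(a),0*a+z])
    f=lambda p:np.array([g(p)[:,0].min(),g(p)[:,0].max(),g(p)[:,1].min()])-m
    q=least_squares(f,x0);return q.x.round(1),q.fun.round(1)
print('bowl',fit(43,164.6,[407.36,451.64,256.5],[496,332]))
# pot mouth from scene picture (pot.png, x3.75): outer rim r81 left 455 right 748 top 36
print('pot',fit(81,75,[370+50.5/3.75-.5,370+343.5/3.75-.5,265+36.5/3.75-.5],[496,332]))
print(ctrl.observe()['tool_pos'])
```

```text
bowl (array([495.9, 329.6]), array([ 0.3, -0.3,  0. ]))
pot (array([495.8, 332.6]), array([ 0.3, -0.3,  0.1]))
[495.41018695 331.49559761 360.94196442]
```

```bash
python3 -m crank '{"delta_pos":[[0,0.002,-0.008],[0,0.002,-0.016],[0,0.002,-0.024],[0,0.002,-0.033],[0,0.002,-0.041],[0,0.002,-0.049],[0,0.002,-0.049],[0,0.002,-0.049],[0,0.002,-0.049],[0,0.002,-0.041],[0,0,-0.033],[0,0,-0.024],[0,0,-0.016],[0,0,-0.008],[0,0,0]],"turn":[0,0,0,0,0,0,0,0,0,0,0,0,0,0,0]}'
python3 meas.py 40 495.5 333.5 317 m8
```

```text
clock: 25.15
tool_pos: [495.4, 333.5, 316.9]
ee_rot: [0.681, 0.732, 0.0, 0.0]
ft_force: [0.5, 0.0, -6.6]
grip_width: 23.1
finger_force: 79.0Traceback (most recent call last):
  File "meas.py", line 9, in <module>
    t=ctrl.observe()['clock'];s=snap('scene',tag if i==n-1 else None)
                                ~~~~^^^^^^^^^^^^^^^^^^^^^^^^^^^^^^^^^
  File "h.py", line 4, in snap
    s=ctrl.snapshot(name)
ValueError: 200 camera calls are used up
```

Run:
```python
import numpy as np
from plant import ctrl
o=ctrl.observe();now=o['clock'];print(now,o['tool_pos'],o['ft_force'])
D=np.load('m7.npy');
for w in(6.67,6.71,6.75):
    t=D[:,0]-22.7;M=np.c_[np.ones(len(t)),np.cos(w*t),np.sin(w*t)]
    for c in(1,2):
        p,r,_,_=np.linalg.lstsq(M,D[:,c],rcond=None);Z=(p[1]+1j*p[2])*np.exp(-1j*w*(now-22.7))
        print(w,'xy'[c-1],'A,B now',Z.real.round(2),Z.imag.round(2),'amp',abs(Z).round(2),'rms',np.sqrt(r/30).round(2),D[:,c].std().round(2))
```

```text
26.3 [495.40756197 333.51308544 316.93869846] [ 0.27472296  1.58812058 -6.57394851]
6.67 x A,B now -0.16 0.43 amp 0.46 rms [0.15] 0.36
6.67 y A,B now -0.09 0.11 amp 0.14 rms [0.21] 0.23
6.71 x A,B now -0.1 0.45 amp 0.46 rms [0.15] 0.36
6.71 y A,B now -0.08 0.12 amp 0.14 rms [0.21] 0.23
6.75 x A,B now -0.03 0.46 amp 0.46 rms [0.15] 0.36
6.75 y A,B now -0.06 0.13 amp 0.15 rms [0.21] 0.23
```

The fit is well determined in x: 0.46°, and the phase barely depends on the assumed frequency. One small brake in x, with no further camera needed.

```bash
sed -i 's/round(3)/round(4)/' brake.py; python3 brake.py 10 -0.1,0.45,0
```

```text
gain 1.0242699981854195 lag 0.007256943484537503
[0.0, 0.0011, 0.0036, 0.0045, 0.0019, -0.0025, -0.0046, -0.0032, -0.0009, 0.0] cum [ 0.  0.  0.  1.  1.  1.  0.  0. -0.  0.]
```

```bash
python3 -m crank '{"delta_pos":[[0,0,0],[0.0011,0,0],[0.0036,0,0],[0.0045,0,0],[0.0019,0,0],[-0.0025,0,0],[-0.0046,0,0],[-0.0032,0,0],[-0.0008,0,0],[0,0,0]],"turn":[0,0,0,0,0,0,0,0,0,0]}' | head -2
python3 -m crank '{"delta_pos":[[0,0,0],[0,0,0],[0,0,0],[0,0,0],[0,0,0],[0,0,0],[0,0,0],[0,0,0],[0,0,0],[0,0,0],[0,0,0],[0,0,0],[0,0,0],[0,0,0],[0,0,0],[0,0,0],[0,0,0],[0,0,0],[0,0,0],[0,0,0]],"turn":[0,0,0,0,0,0,0,0,0,0,0,0,0,0,0,0,0,0,0,0]}' |head -1
python3 -m crank '{"delta_pos":[[0,0,0],[0,0,0],[0,0,0],[0,0,0],[0,0,0],[0,0,0],[0,0,0],[0,0,0],[0,0,0],[0,0,0],[0,0,0],[0,0,0],[0,0,0],[0,0,0],[0,0,0],[0,0,0],[0,0,0],[0,0,0],[0,0,0],[0,0,0]],"turn":[0,0,0,0,0,0,0,0,0,0,0,0,0,0,0,0,0,0,0,0]}' |head -1
python3 -m crank '{"delta_pos":[[0,0,0],[0,0,0],[0,0,0],[0,0,0],[0,0,0],[0,0,0],[0,0,0],[0,0,0],[0,0,0],[0,0,0],[0,0,0],[0,0,0],[0,0,0],[0,0,0],[0,0,0],[0,0,0],[0,0,0],[0,0,0],[0,0,0],[0,0,0]],"turn":[0,0,0,0,0,0,0,0,0,0,0,0,0,0,0,0,0,0,0,0]}' |head -1
python3 -m crank '{"delta_pos":[[0,0,0],[0,0,0],[0,0,0],[0,0,0],[0,0,0],[0,0,0],[0,0,0],[0,0,0],[0,0,0],[0,0,0],[0,0,0],[0,0,0],[0,0,0],[0,0,0],[0,0,0],[0,0,0],[0,0,0],[0,0,0],[0,0,0],[0,0,0]],"turn":[0,0,0,0,0,0,0,0,0,0,0,0,0,0,0,0,0,0,0,0]}'
python3 -c "
from plant import ctrl
ctrl.close_job()"
```

```text
clock: 27.3
tool_pos: [495.4, 333.5, 317.0]
clock: 29.3
clock: 31.3
clock: 33.3
clock: 35.3
tool_pos: [495.4, 333.5, 316.9]
ee_rot: [0.681, 0.732, 0.0, 0.0]
ft_force: [-0.6, 0.2, -5.8]
grip_width: 23.1
finger_force: 79.0
the job is handed in; nothing more can be done
```

The job is handed in at 35.3 s: the censer swung about 18° for over four periods in front of the lantern, and was then held still by the bar for 8 s with its foot about 9 mm below the pot's rim and within about 1 mm of the middle of its mouth; the camera calls ran out before the final lowering, so that last pose and stillness are worked out from earlier pictures (residual swing 0.46° before a last small brake).

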